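# Clear the screen-printing bench after a three-colour run

### The arm

A 6-joint arm with a two-finger parallel gripper is mounted at the origin on the work surface. World frame = base frame: x ahead of the robot, y to its left, z up, the work surface at z = 0. Lengths are in m, angles in rad, forces in N, time in s.
With the tool pointing down it reaches from about 0.35 to 0.875 m from the base axis. Payload 15.5 kg.
Tool frame: the origin (TCP) lies on the centre line of the jaws, within the pads' length; the fingertips stand 14 mm ahead of it and the grasp point (between the pads) lies 5 mm behind it; z points along the fingers, y is the direction in which the jaws open and shut (so a half turn about z gives the same grasp; the last joint's range is limited). The gripper opens to 85 mm and grips with 20 to 120 N. Pads are 22 mm wide; open, the fingers measure 114 mm over their backs; the gripper's body (76 mm by 85 mm) begins 54 mm behind the grasp point. The pads swing forward as they close: fully open they stand 13 mm farther back than shut.
Start: joints at [1.131, 0.494, 1.345, -0, 1.302, -0.096], TCP at [0.211, 0.588, 0.245] pointing down, gripper open.
Joint ranges: [-2.91, 2.91], [-0.82, 2.16], [0.22, 2.67], [-1.22, 4.37], [0.12, 2.79], [-3.08, 3.08]. Speed limits (rad/s): [1.89, 1.89, 2.57, 3.01, 3.01, 3.01].

### API

Orientations are given as a 3x3 rotation matrix whose columns are the frame's x, y, z axes.
In Python, from rig import arm gives the robot as it stands.
- The arm moves only by the tool drive_tool, never from a script. Its arguments are lists of equal length, an entry for each row: "offset": the shift along the tool's x, y, z in cm, a list of three; "rotation": the turn, a rotation vector about the tool's x, y, z in degrees, a list of three; "fingers": the gripper command: -1 is shut, 1 is fully open, values between are in proportion. In form: {"offset": [[dx, dy, dz], ...], "rotation": [[rx, ry, rz], ...], "fingers": [fingers, ...]}. A call has 1 to 12 rows; each row shifts and turns the pose as measured when the row begins, along the tool's axes as they then stand; what a row does not reach is not made up. A row lasts 1/10 s, in which the tool goes at most 50 mm and 8.59 degrees, less where a joint would pass 70% of its speed; a pose out of reach is approached as far as the arm can. A call with a gripper value outside its range is refused whole. The fingers move at their own pace and stop on an object; the grip force is fixed at half the most. Time passes only in rows, so rows that do not move let the fingers close. It gives the time, the measured TCP pose, the force and the opening at its end, in the units of the state.
- arm.state(): the state, without advancing time (a new reading comes with each control period).
- arm.grab_frame(name): name is "side" or "top" or "wrist"; returns a dict with "image" (480x640x3 uint8, blue, green, red), "range_z" (480x640 float32, m along the optical axis (not along the pixel's ray), 0 where there is no reading), "fx", "fy", "cx", "cy" (pixels), "rvec" (rotation vector, rad) and "tvec" (3), from world to camera coordinates, as OpenCV has them. Camera axes: x right, y down, z forward; pixel columns grow to the right and rows downward; lengths in m; the calibration is good to about 2 mm. A picture is of the moment at which its call begins.
- arm.sign_off(): hands the job in, once; it reports no verdict.
The state is a dict: "t": time; "joints": joint angles; "dq": joint speeds; "joint_efforts": joint torques, N m; "ee_pos": TCP position; "tool_rot": TCP orientation; "wrist_force": force on the tool from outside, world axes, zero at the start; "ft_torque": the same for the moment, N m; "gripper_width": finger opening in m.
Only numpy, scipy, OpenCV 4.12 (cv2) and the standard library are available. Lean on these libraries where they do the work, as an engineer would, in place of code of your own. Each camera call takes 0.05 s, during which the arm holds its last target. There are 200 camera calls.

### The job

The print run is over, so put everything away. First lay the squeegee flat in the black wash-up tray, before the ink dries on it; then, in any order, stand each ink pot upright in the dish of its own colour, resting on the dish's floor, and set the clamp, knob up, in the wooden parts box. Never tip an ink pot over.

Things in the scene. Friction and masses are not known exactly. Their poses are not given: they have to be found in the camera images.
- pot_yellow_center (a point): Closed ink pot standing upright: white plastic, yellow lid and yellow band. Plain cylinder 48 mm in diameter and 62 mm high, about 150 g. The point is at its centre, 31 mm above its underside; z points up through the lid. Turned anyhow about z.
- pot_red_center (a point): Closed ink pot standing upright: white plastic, red lid and red band. Plain cylinder 48 mm in diameter and 62 mm high, about 150 g. The point is at its centre, 31 mm above its underside; z points up through the lid. Turned anyhow about z.
- pot_blue_center (a point): Closed ink pot standing upright: white plastic, blue lid and blue band. Plain cylinder 48 mm in diameter and 62 mm high, about 150 g. The point is at its centre, 31 mm above its underside; z points up through the lid. Turned anyhow about z.
- squeegee_center (a point): Small hand squeegee lying flat: wooden handle 90 x 30 mm, 24 mm thick, with a stiff green blade along one long side, 10 mm thick, at half height. Overall 90 mm along its x, 44 mm along its y (the handle from y = -22 to +8 mm, the blade from +8 to +22 mm), 24 mm thick along z, about 90 g, rigid. The point is at the centre of the whole, 12 mm above its underside.
- clamp_center (a point): Loose screen clamp: aluminium block 56 mm along its x, 30 mm along its y, 24 mm high, standing on its underside, with a black round knob 25 mm in diameter on top that reaches 44 mm above the underside (knob axis 6 mm towards +x); the knob does not turn. About 140 g. The point is at the centre of the block, 12 mm above its underside; z points up.
- dish_yellow: Round shallow yellow dish for the yellow pot, fixed to the bench: 84 mm outer diameter, 76 mm inner diameter, floor 4 mm thick, rim 12 mm above the bench. The origin is at the centre of its underside, on the bench; z points up.
- dish_red: Round shallow red dish for the red pot, fixed to the bench: 84 mm outer diameter, 76 mm inner diameter, floor 4 mm thick, rim 12 mm above the bench. The origin is at the centre of its underside, on the bench; z points up.
- dish_blue: Round shallow blue dish for the blue pot, fixed to the bench: 84 mm outer diameter, 76 mm inner diameter, floor 4 mm thick, rim 12 mm above the bench. The origin is at the centre of its underside, on the bench; z points up.
- wash_tray: Black open wash-up tray for the squeegee, fixed to the bench: outside 150 mm along its x, 110 mm along its y, 22 mm high; walls and floor 4 mm thick (inside 142 x 102 mm). The origin is at the centre of its underside, on the bench; z points up.
- parts_box: Light wooden open parts box for the clamp, fixed to the bench: outside 120 mm along its x, 110 mm along its y, 28 mm high; walls and floor 5 mm thick (inside 110 x 100 mm). The origin is at the centre of its underside, on the bench; z points up.
Things that resemble listed ones, but are neither listed nor needed, are in the scene too. There is more than one size of the dish_yellow; the one meant has the size given above.

How it is judged:
At the end, for the whole second after the job is handed in: Each pot upright (0.1 rad) on the floor of its own colour's dish, within 16 mm of its axis; squeegee flat on the wash tray's floor, centre within 52 x 42 mm of the tray's; clamp knob up on the parts box's floor, centre within 45 x 42 mm of the box's (x, y); all released, at rest (horizontal distance between pot_yellow_center and dish_yellow below 0.016 m and z of pot_yellow_center in the frame of dish_yellow between 0.028 and 0.042 m and angle between each of pot_yellow_center, pot_red_center, pot_blue_center's own z axis and vertical below 0.1 rad and linear speed of each of pot_yellow, pot_red, pot_blue, squeegee, clamp below 0.02 m/s and angular speed of each of pot_yellow, pot_red, pot_blue, squeegee, clamp below 0.2 rad/s and horizontal distance between pot_red_center and dish_red below 0.016 m and z of pot_red_center in the frame of dish_red between 0.028 and 0.042 m and horizontal distance between pot_blue_center and dish_blue below 0.016 m and z of pot_blue_center in the frame of dish_blue between 0.028 and 0.042 m and x of squeegee_center in the frame of wash_tray between -0.052 and 0.052 m and y of squeegee_center in the frame of wash_tray between -0.042 and 0.042 m and z of squeegee_center in the frame of wash_tray between 0.01 and 0.022 m and (angle between squeegee_center's own z axis and vertical below 0.12 rad or angle between squeegee_center's own z axis and vertical above 3.02159 rad) and x of clamp_center in the frame of parts_box between -0.045 and 0.045 m and y of clamp_center in the frame of parts_box between -0.042 and 0.042 m and z of clamp_center in the frame of parts_box between 0.011 and 0.025 m and angle between clamp_center's own z axis and vertical below 0.12 rad); the robot touches nothing.
It fails at once if an ink pot or the clamp was put away before the squeegee was in the wash tray (not (x of squeegee_center in the frame of wash_tray between -0.07 and 0.07 m and y of squeegee_center in the frame of wash_tray between -0.05 and 0.05 m and z of squeegee_center in the frame of wash_tray between 0 and 0.06 m) and ((horizontal distance between pot_yellow_center and dish_yellow below 0.016 m and z of pot_yellow_center in the frame of dish_yellow between 0.028 and 0.042 m) or (horizontal distance between pot_red_center and dish_red below 0.016 m and z of pot_red_center in the frame of dish_red between 0.028 and 0.042 m) or (horizontal distance between pot_blue_center and dish_blue below 0.016 m and z of pot_blue_center in the frame of dish_blue between 0.028 and 0.042 m) or (x of clamp_center in the frame of parts_box between -0.045 and 0.045 m and y of clamp_center in the frame of parts_box between -0.042 and 0.042 m and z of clamp_center in the frame of parts_box between 0.011 and 0.025 m))).
It fails at once if the yellow ink pot was tipped over (angle between pot_yellow_center's own z axis and vertical above 0.6 rad).
It fails at once if the red ink pot was tipped over (angle between pot_red_center's own z axis and vertical above 0.6 rad).
It fails at once if the blue ink pot was tipped over (angle between pot_blue_center's own z axis and vertical above 0.6 rad).
It also fails if it takes over 112 s, if anything falls off the work surface, if the arm or the gripper's body presses on something with over 40 N, if the wrist force passes 120 N, or if a joint passes its speed limit or range.

## Working session

There is one attempt and no reset: what is moved stays moved. The work goes in short steps, Python scripts to look and compute and a tool call to move; the robot and the scene stay as the last step left them, time stands still between calls to the robot, and variables do not carry over. Pictures are saved under pics/ and viewed, about 12 in all and at most 16, crops included, and the job is handed in when it is done.

Besides the shell and the picture viewer there is one more tool, called as a command line: name --argument value ..., lists and objects as JSON in quotes. drive_tool: Moves the arm, as the interface text tells. Its arguments: {"type":"object","properties":{"offset":{"type":"array","items":{"type":"array","items":{"type":"number"}}},"rotation":{"type":"array","items":{"type":"array","items":{"type":"number"}}},"fingers":{"type":"array","items":{"type":"number"}}},"required":["offset","rotation","fingers"]}

```bash
mkdir -p pics
cat > h.py <<'E'
import numpy as np, cv2, pickle
from rig import arm
def grab(n,tag):
    f=arm.grab_frame(n); pickle.dump(f,open(f'pics/{tag}.pkl','wb')); cv2.imwrite(f'pics/{tag}.png',f['image']); return f
def load(tag): return pickle.load(open(f'pics/{tag}.pkl','rb'))
def cloud(f):
    z=f['range_z']; v,u=np.mgrid[:480,:640]
    P=np.stack([(u-f['cx'])/f['fx']*z,(v-f['cy'])/f['fy']*z,z],-1)
    R=cv2.Rodrigues(np.array(f['rvec'],float))[0]
    W=(P-np.ravel(f['tvec']))@R; W[z==0]=np.nan; return W
def ray(f,u,v,h):
    R=cv2.Rodrigues(np.array(f['rvec'],float))[0]
    c=-R.T@np.ravel(f['tvec']); d=R.T@np.array([(u-f['cx'])/f['fx'],(v-f['cy'])/f['fy'],1])
    return c+d*(h-c[2])/d[2]
E
python3 - <<'E'
from h import *
for n in ['top','side']: grab(n,n+'0')
print(arm.state())
E
```

```text
{'t': 0.1, 'joints': array([ 1.13050312e+00,  4.94101100e-01,  1.34605468e+00,  1.47386825e-05,
        1.30250650e+00, -9.55004321e-02]), 'dq': array([ 1.92429353e-05, -4.10050688e-04, -1.48154701e-03, -4.26467661e-04,
        1.04891319e-03,  3.88532302e-04]), 'joint_efforts': array([ 1.23176258e-03, -8.83599043e+01, -3.84571588e+01, -4.41397276e-05,
        5.27524287e-03,  1.99662128e-05]), 'ee_pos': array([0.21111438, 0.58794346, 0.24477719]), 'tool_rot': array([[-9.41144166e-01,  3.38005087e-01, -4.68736142e-04],
       [ 3.38005392e-01,  9.41143682e-01, -9.61556289e-04],
       [ 1.16137142e-04, -1.06339844e-03, -9.99999428e-01]]), 'wrist_force': array([ 0.36558539, -0.44491282,  0.40025807]), 'ft_torque': array([0.02347637, 0.01636175, 0.01469084]), 'gripper_width': 0.08557471178521917}
```

View pics/top0.png

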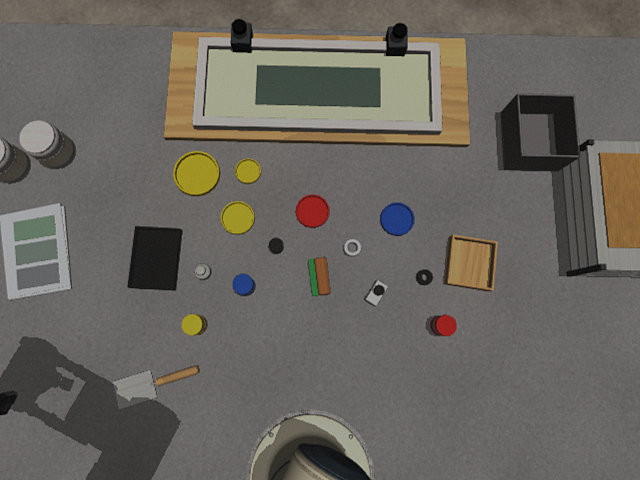

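View pics/side0.png

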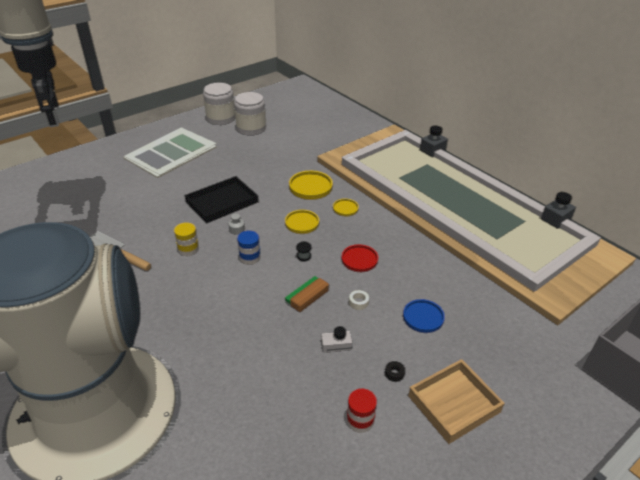

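Top view candidates:
- **Yellow dishes:** (197,173) large, (248,171) small, (238,218) middle, so likely 84 mm.
- **Squeegee:** (319,276), with a palette knife at (160,383).
- **Clamp:** (376,293), against the screen's fixed clamps at (241,35) and (398,38).
- **Pots:** yellow (193,325), blue (243,285), red (445,325), with white jars at far left.
- **Tray:** (155,258), with a dark bin at (540,132).
- **Parts box:** (471,263).

Next I'll measure them.

Run:
```python
from h import *
f=load('top0'); W=cloud(f); im=f['image']; hsv=cv2.cvtColor(im,cv2.COLOR_BGR2HSV)
H,S,V=[hsv[...,i].astype(int) for i in range(3)]
def comp(name,mask,u,v,r=45):
    n,l,st,c=cv2.connectedComponentsWithStats(mask.astype(np.uint8))
    k=l[v,u]
    if k==0: print(name,'miss',hsv[v,u],W[v,u]);return
    m=l==k; p=W[m]; p=p[~np.isnan(p[:,0])]
    zt=np.percentile(p[:,2],95)
    ys,xs=np.nonzero(m)
    # pixels re-projected at height of top
    q=np.array([ray(f,x,y,zt)[:2] for x,y in zip(xs,ys)],np.float32)
    (cx,cy),(w,h),a=cv2.minAreaRect(q)
    print(name,'n',m.sum(),'ztop %.3f zmed %.3f'%(zt,np.median(p[:,2])),'rect c %.3f %.3f size %.3f %.3f ang %.1f'%(cx,cy,w,h,a),'mean',q.mean(0).round(3))
sat=S>130
Y=sat&(H>20)&(H<35);B=sat&(H>105)&(H<130);Rd=sat&((H<5)|(H>170))
comp('dY big',Y,197,173);comp('dY small',Y,248,171);comp('dY mid',Y,238,218)
comp('dR',Rd,312,211);comp('dB',B,397,219)
comp('pY',Y,193,323);comp('pB',B,243,285);comp('pR',Rd,445,324)
print(hsv[275,322],hsv[278,314],hsv[258,155],hsv[262,471],hsv[297,374],hsv[400,400])
comp('tray',V<45,155,258);
comp('box',(H>8)&(H<25)&(S>60),471,263)
comp('handle',(H<18)&(S>100)&(V>60),322,275);comp('blade',(H>40)&(H<85)&(S>100),314,278)
comp('clamp',(V>150)&(S<60),373,298)
for t,u,v in [('table',340,350),('tray',155,258),('box',471,263),('sq',322,275),('knob',379,290),('trowel',180,376)]: print(t,W[v,u].round(3))
a=cv2.resize(im[235:335,170:270],None,fx=4,fy=4,interpolation=2);b=cv2.resize(im[235:335,300:400],None,fx=4,fy=4,interpolation=2)
cv2.imwrite('pics/c1.png',np.hstack([a,b]))
```

```text
dY big n 1610 ztop 0.018 zmed 0.007 rect c 0.707 0.301 size 0.115 0.116 ang 76.6 mean [0.706 0.301]
dY small n 509 ztop 0.012 zmed 0.005 rect c 0.718 0.173 size 0.063 0.065 ang 48.3 mean [0.718 0.173]
dY mid n 879 ztop 0.014 zmed 0.006 rect c 0.596 0.193 size 0.082 0.079 ang 2.6 mean [0.596 0.193]
dR n 868 ztop 0.013 zmed 0.005 rect c 0.616 0.008 size 0.082 0.080 ang 1.4 mean [0.617 0.008]
dB n 859 ztop 0.013 zmed 0.005 rect c 0.601 -0.203 size 0.079 0.082 ang 89.7 mean [ 0.602 -0.203]
pY n 361 ztop 0.066 zmed 0.062 rect c 0.334 0.274 size 0.046 0.048 ang 66.4 mean [0.333 0.273]
pB n 331 ztop 0.066 zmed 0.063 rect c 0.426 0.164 size 0.046 0.044 ang 2.6 mean [0.426 0.164]
pR n 361 ztop 0.066 zmed 0.062 rect c 0.344 -0.300 size 0.045 0.048 ang 1.3 mean [ 0.344 -0.3  ]
[ 12 162 129] [ 66 157 117] [ 0 26 29] [ 17 128 158] [ 15   9 162] [  0  12 105]
tray n 2926 ztop 0.023 zmed 0.006 rect c 0.489 0.384 size 0.115 0.150 ang 88.3 mean [0.488 0.384]
box n 2489 ztop 0.030 zmed 0.007 rect c 0.495 -0.376 size 0.118 0.124 ang 82.2 mean [ 0.494 -0.376]
handle n 437 ztop 0.028 zmed 0.025 rect c 0.454 -0.019 size 0.089 0.028 ang 8.3 mean [ 0.453 -0.019]
blade n 221 ztop 0.021 zmed 0.017 rect c 0.451 0.003 size 0.088 0.014 ang 8.4 mean [0.45  0.003]
clamp n 99 ztop 0.028 zmed 0.024 rect c 0.405 -0.142 size 0.026 0.024 ang 58.0 mean [ 0.404 -0.141]
table [ 0.281 -0.066  0.   ]
tray [0.491 0.39  0.003]
box [ 0.496 -0.385  0.006]
sq [ 0.456 -0.019  0.023]
knob [ 0.421 -0.152  0.046]
trowel [0.215 0.304 0.018]
```

View pics/c1.png

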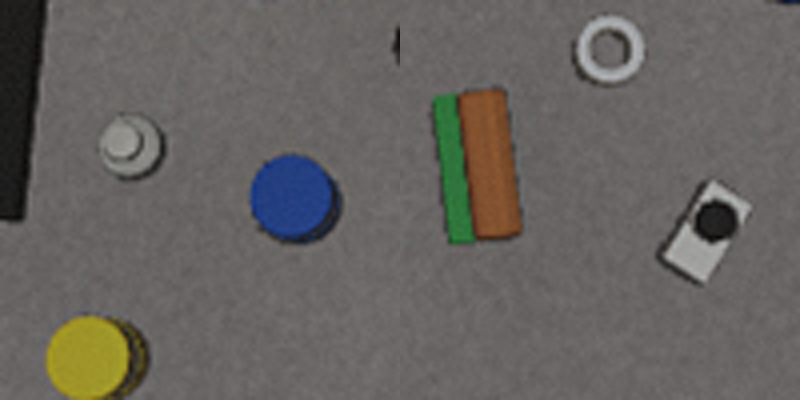

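The crop shows the squeegee with its blade towards +y and the clamp with its knob at the far end. A silver decoy sits at about (131,145) in the crop. The middle yellow dish measures 82 mm across, so it is the right one. Next is a helper that works out the moves.

```bash
cat >> h.py <<'E'
def plan(x,y,z,yaw=None,s=None):
    "offset (cm) and turn about tool z (deg) to bring TCP to x,y,z with tool y at heading yaw (mod 180); turn applied first"
    s=s or arm.state(); R=s['tool_rot']; p=s['ee_pos']
    cur=np.degrees(np.arctan2(R[1,1],R[0,1])); d=0
    if yaw is not None: d=(yaw-cur+90)%180-90
    tilt=np.degrees(np.cross(R[:,2],[0,0,-1]))@R
    R2=R@cv2.Rodrigues(np.array([0,0,-np.radians(d)]))[0]
    print('t%.1f pos'%s['t'],p.round(4),'heading %.1f'%cur,'w %.4f'%s['gripper_width'],'q1 %.2f q6 %.2f'%(s['joints'][0],s['joints'][5]))
    print(' turn rz %.1f tilt fix'%(-d),tilt.round(1),' offset after turn',((np.array([x,y,z])-p)@R2*100).round(2),' before',((np.array([x,y,z])-p)@R*100).round(2))
E
python3 -c "
from h import *
plan(.452,-.010,.15,98.3)"
```

```text
t0.1 pos [0.2111 0.5879 0.2448] heading 70.2 w 0.0856 q1 1.13 q6 -0.10
 turn rz -28.1 tilt fix [-0.1 -0.   0. ]  offset after turn [-15.21 -62.64   9.52]  before [-42.88 -48.12   9.52]
```

drive_tool --offset '[[0, 0, 0], [0, 0, 0], [0, 0, 0], [0, 0, 0], [-0.95, -3.9, 0], [-0.95, -3.9, 0], [-0.95, -3.9, 0], [-0.95, -3.9, 0], [-0.95, -3.9, 0], [-0.95, -3.9, 0], [-0.95, -3.9, 0], [-0.95, -3.9, 0]]' --rotation '[[0, 0, -7], [0, 0, -7], [0, 0, -7], [0, 0, -7], [0, 0, 0], [0, 0, 0], [0, 0, 0], [0, 0, 0], [0, 0, 0], [0, 0, 0], [0, 0, 0], [0, 0, 0]]' --fingers '[0.7, 0.7, 0.7, 0.7, 0.7, 0.7, 0.7, 0.7, 0.7, 0.7, 0.7, 0.7]'

```text
t: 1.3
ee_pos: [0.3378, 0.2845, 0.2416]
tool_rot: [[-0.985, -0.171, -0.004], [-0.171, 0.985, -0.005], [0.004, -0.004, -1.0]]
wrist_force: [1.4, 0.2, 0.1]
gripper_width: 0.0725
```

```bash
python3 -c "
from h import *
plan(.452,-.010,.15,98.3)"
```

```text
t1.3 pos [0.3378 0.2845 0.2416] heading 99.8 w 0.0725 q1 0.57 q6 -1.18
 turn rz 1.5 tilt fix [-0.3 -0.2 -0. ]  offset after turn [ -7.09 -30.75   9.27]  before [ -6.26 -30.93   9.27]
```

drive_tool --offset '[[-0.85, -3.85, 1.1], [-0.85, -3.85, 1.1], [-0.85, -3.85, 1.1], [-0.85, -3.85, 1.1], [-0.85, -3.85, 1.1], [-0.85, -3.85, 1.1], [-0.85, -3.85, 1.1], [-0.85, -3.85, 1.1], [0, 0, 0], [0, 0, 0]]' --rotation '[[0, 0, 1.5], [0, 0, 0], [0, 0, 0], [0, 0, 0], [0, 0, 0], [0, 0, 0], [0, 0, 0], [0, 0, 0], [0, 0, 0], [0, 0, 0]]' --fingers '[0.7, 0.7, 0.7, 0.7, 0.7, 0.7, 0.7, 0.7, 0.7, 0.7]'

```text
t: 2.3
ee_pos: [0.4544, -0.0275, 0.1512]
tool_rot: [[-0.99, -0.139, -0.002], [-0.139, 0.99, -0.004], [0.002, -0.004, -1.0]]
wrist_force: [-1.6, -0.3, 1.1]
gripper_width: 0.0722
```

```bash
python3 -c "
from h import *
plan(.452,-.012,.10,98.3)
f=grab('wrist','w1'); W=cloud(f)
im=f['image']; hsv=cv2.cvtColor(im,cv2.COLOR_BGR2HSV); H,S,V=[hsv[...,i].astype(int) for i in range(3)]
g=((H>40)&(H<85)&(S>100)); h=((H<20)&(S>100)&(V>60))
for n,m in (('g',g),('h',h)):
    p=W[m]; p=p[~np.isnan(p[:,0])]; p=p[abs(p[:,0]-.452)<.07]; p=p[abs(p[:,1]+.01)<.05]
    p=p[p[:,2]>.01]
    print(n,len(p),cv2.minAreaRect(p[:,:2].astype(np.float32)),np.percentile(p[:,2],[50,95]))
"
```

```text
t2.3 pos [ 0.4544 -0.0275  0.1512] heading 98.0 w 0.0722 q1 -0.19 q6 -1.90
 turn rz -0.3 tilt fix [-0.2 -0.1 -0. ]  offset after turn [-0.    1.58  5.11]  before [0.01 1.58 5.11]
g 2045 ((0.4521641731262207, 0.0013459771871566772), (0.08915119618177414, 0.015739163383841515), 8.961832046508789) [0.01732958 0.01856805]
h 4536 ((0.4546712636947632, -0.01999950408935547), (0.08882968872785568, 0.02899119257926941), 8.167320251464844) [0.02414324 0.02544008]
```

View pics/w1.png

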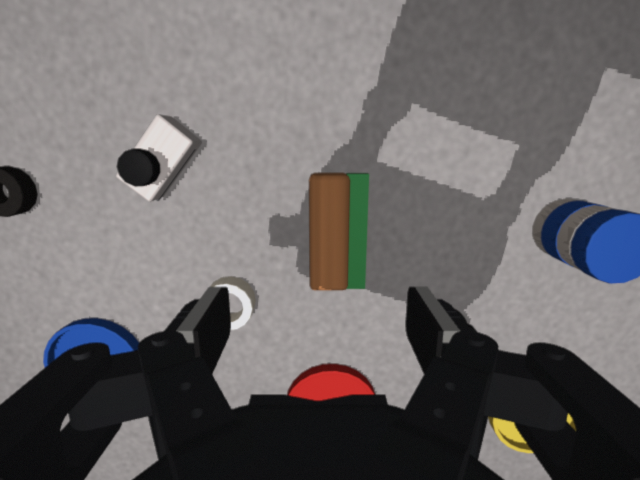

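The wrist view shows the squeegee at (339,231) with its axis square to the jaws. The close measurement agrees with the first one to within 2 mm. I'll go down onto it.

drive_tool --offset '[[0, 1.45, 0], [0, 0, 3], [0, 0, 3], [0, 0, 2.5], [0, 0, 2], [0, 0, 1.5], [0, 0, 1], [0, 0, 0]]' --rotation '[[0, 0, 0], [0, 0, 0], [0, 0, 0], [0, 0, 0], [0, 0, 0], [0, 0, 0], [0, 0, 0], [0, 0, 0]]' --fingers '[0.7, 0.7, 0.7, 0.7, 0.7, 0.7, 0.7, 0.7]'

```text
t: 3.15
ee_pos: [0.4526, -0.0055, 0.02]
tool_rot: [[-0.989, -0.15, 0.004], [-0.15, 0.989, -0.004], [-0.004, -0.005, -1.0]]
wrist_force: [-0.2, -0.1, -0.3]
gripper_width: 0.0727
```

```bash
python3 -c "
from h import *
plan(.4536,-.013,.018,98.3)"
```

```text
t3.1 pos [ 0.4526 -0.0055  0.02  ] heading 98.6 w 0.0727 q1 -0.14 q6 -1.86
 turn rz 0.3 tilt fix [-0.3  0.2  0. ]  offset after turn [ 0.01 -0.76  0.2 ]  before [ 0.02 -0.76  0.2 ]
```

drive_tool --offset '[[0, -0.7, 0.2], [0, 0, 0], [0, 0, 0], [0, 0, 0], [0, 0, 0], [0, 0, 0], [0, 0, 0], [0, 0, 0], [0, 0, -2], [0, 0, -3], [0, 0, -3], [0, 0, 0]]' --rotation '[[0, 0, 0], [0, 0, 0], [0, 0, 0], [0, 0, 0], [0, 0, 0], [0, 0, 0], [0, 0, 0], [0, 0, 0], [0, 0, 0], [0, 0, 0], [0, 0, 0], [0, 0, 0]]' --fingers '[0.7, 0.7, -1, -1, -1, -1, -1, -1, -1, -1, -1, -1]'

```text
t: 4.35
ee_pos: [0.4538, -0.0122, 0.1029]
tool_rot: [[-0.989, -0.151, 0.006], [-0.151, 0.989, -0.005], [-0.005, -0.006, -1.0]]
wrist_force: [-0.0, 0.3, -0.3]
gripper_width: 0.0423
```

```bash
python3 -c "
from h import *
plan(.490,.384,.10,88.3)"
```

```text
t4.3 pos [ 0.4538 -0.0122  0.1029] heading 98.7 w 0.0423 q1 -0.16 q6 -1.87
 turn rz 10.4 tilt fix [-0.3  0.3 -0. ]  offset after turn [-2.45 39.71  0.13]  before [-9.55 38.62  0.13]
```

drive_tool --offset '[[0, 0, 0], [0, 0, 0], [-0.25, 3.9, 0], [-0.25, 3.9, 0], [-0.25, 3.9, 0], [-0.25, 3.9, 0], [-0.25, 3.9, 0], [-0.25, 3.9, 0], [-0.25, 3.9, 0], [-0.25, 3.9, 0], [-0.25, 3.5, 0], [0, 0, 0]]' --rotation '[[0, 0, 5.2], [0, 0, 5.2], [0, 0, 0], [0, 0, 0], [0, 0, 0], [0, 0, 0], [0, 0, 0], [0, 0, 0], [0, 0, 0], [0, 0, 0], [0, 0, 0], [0, 0, 0]]' --fingers '[-1, -1, -1, -1, -1, -1, -1, -1, -1, -1, -1, -1]'

```text
t: 5.55
ee_pos: [0.4896, 0.3468, 0.0945]
tool_rot: [[-0.999, 0.043, 0.004], [0.042, 0.999, -0.006], [-0.004, -0.006, -1.0]]
wrist_force: [1.6, -1.1, -1.3]
gripper_width: 0.0423
```

```bash
python3 -c "
from h import *
plan(.490,.384,.025,88.3)
grab('wrist','w2')
"
```

```text
t5.5 pos [0.4896 0.3468 0.0945] heading 87.6 w 0.0423 q1 0.52 q6 -1.00
 turn rz -0.7 tilt fix [-0.3  0.2  0. ]  offset after turn [0.1  3.77 6.93]  before [0.15 3.76 6.93]
```

View pics/w2.png

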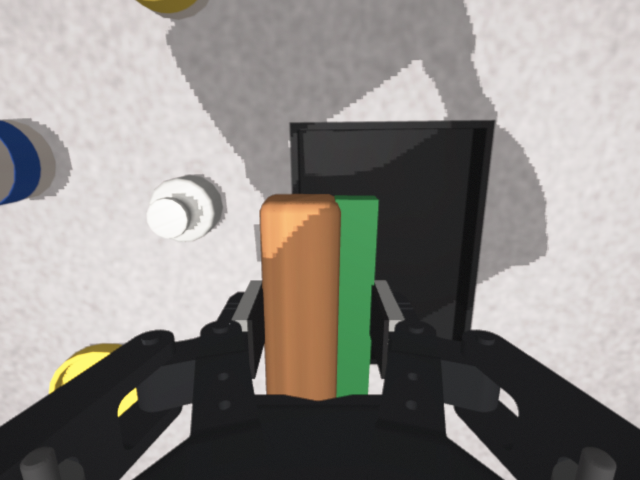

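The squeegee is held level, with its blade at (358,295) and the tray to its right. I'll shift over the tray and lower it.

drive_tool --offset '[[0.1, 3.4, 0], [0, 0, 0], [0, 0.2, 2.5], [0, 0, 2], [0, 0, 1.2], [0, 0, 0]]' --rotation '[[0, 0, 0], [0, 0, 0], [0, 0, 0], [0, 0, 0], [0, 0, 0], [0, 0, 0]]' --fingers '[-1, -1, -1, -1, -1, -1]'

```text
t: 6.2
ee_pos: [0.4882, 0.3757, 0.0322]
tool_rot: [[-0.999, 0.045, -0.002], [0.045, 0.999, -0.011], [0.001, -0.011, -1.0]]
wrist_force: [-0.2, -0.1, -1.3]
gripper_width: 0.0426
```

```bash
python3 -c "
from h import *
plan(.490,.384,.0235,88.3)"
```

```text
t6.2 pos [0.4882 0.3757 0.0322] heading 87.4 w 0.0426 q1 0.56 q6 -0.96
 turn rz -0.9 tilt fix [-0.6 -0.1 -0. ]  offset after turn [-0.16  0.84  0.86]  before [-0.14  0.84  0.86]
```

drive_tool --offset '[[-0.1, 0.7, 0], [0, 0, 0.4], [0, 0, 0.4], [0, 0, 0], [0, 0, 0], [0, 0, 0], [0, 0, 0], [0, 0, 0], [0, 0, -2], [0, 0, -4], [0, 0, -4], [0, 0, 0]]' --rotation '[[-0.6, 0, 0], [0, 0, 0], [0, 0, 0], [0, 0, 0], [0, 0, 0], [0, 0, 0], [0, 0, 0], [0, 0, 0], [0, 0, 0], [0, 0, 0], [0, 0, 0], [0, 0, 0]]' --fingers '[-1, -1, -1, -1, 0.4, 0.4, 0.4, 0.4, 0.4, 0.4, 0.4, 0.4]'

```text
t: 7.4
ee_pos: [0.4904, 0.3825, 0.1288]
tool_rot: [[-0.999, 0.046, -0.0], [0.046, 0.999, 0.001], [0.0, 0.001, -1.0]]
wrist_force: [0.2, 0.5, -0.2]
gripper_width: 0.0596
```

```bash
python3 -c "
from h import *
plan(.428,.163,.15)
f=grab('wrist','w3'); W=cloud(f)
im=f['image']; hsv=cv2.cvtColor(im,cv2.COLOR_BGR2HSV); H,S,V=[hsv[...,i].astype(int) for i in range(3)]
g=((H>40)&(H<85)&(S>100)); h=((H<20)&(S>100)&(V>60))
for n,m in (('g',g),('h',h)):
    p=W[m]; p=p[~np.isnan(p[:,0])]; p=p[abs(p[:,0]-.49)<.075]; p=p[abs(p[:,1]-.384)<.05]
    print(n,len(p),cv2.minAreaRect(p[:,:2].astype(np.float32)),np.percentile(p[:,2],[5,50,95]))
"
```

```text
t7.4 pos [0.4904 0.3825 0.1288] heading 87.4 w 0.0596 q1 0.57 q6 -0.96
 turn rz 0.0 tilt fix [ 0. -0. -0.]  offset after turn [  5.23 -22.21  -2.14]  before [  5.23 -22.21  -2.14]
g 2704 ((0.49535924196243286, 0.3975164294242859), (0.01780805177986622, 0.09860058128833771), 87.31574249267578) [0.01986703 0.02128656 0.02249489]
h 5611 ((0.4948066473007202, 0.3735767900943756), (0.03142032027244568, 0.10041497647762299), 86.48634338378906) [0.02583611 0.02810225 0.02925916]
```

View pics/w3.png

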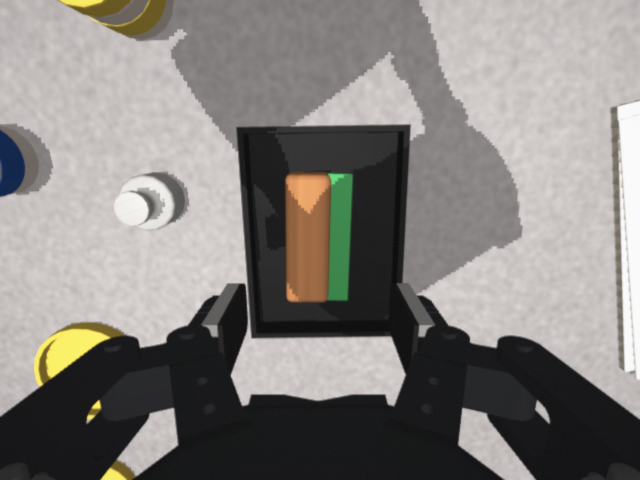

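The squeegee lies flat in the tray at (318,237), with its top at 28 mm, which is floor plus thickness. Next is the blue pot.

drive_tool --offset '[[1.05, -4.4, 0], [1.05, -4.4, 0], [1.05, -4.4, 0], [1.05, -4.4, 0], [1.05, -4.4, 0], [0, 0, 0], [0, 0, 0]]' --rotation '[[0, 0, 0], [0, 0, 0], [0, 0, 0], [0, 0, 0], [0, 0, 0], [0, 0, 0], [0, 0, 0]]' --fingers '[1, 1, 1, 1, 1, 1, 1]'

```text
t: 8.15
ee_pos: [0.4214, 0.1574, 0.1217]
tool_rot: [[-0.999, 0.044, -0.007], [0.044, 0.999, -0.001], [0.007, -0.001, -1.0]]
wrist_force: [0.5, 1.0, 0.3]
gripper_width: 0.0852
```

```bash
cat >> h.py <<'E'
def hs(f):
    h=cv2.cvtColor(f['image'],cv2.COLOR_BGR2HSV); return [h[...,i].astype(int) for i in range(3)]
def top_of(tag,col,x,y,r=.045,zlo=.052,zhi=.075):
    "circle on the lid: centre of coloured points near x,y between zlo and zhi"
    f=grab('wrist',tag); W=cloud(f); H,S,V=hs(f)
    m=(S>110)&{'y':(H>18)&(H<38),'b':(H>100)&(H<135),'r':(H<6)|(H>168)}[col]
    m&=np.nan_to_num(np.hypot(W[...,0]-x,W[...,1]-y)<r)&np.nan_to_num((W[...,2]>zlo)&(W[...,2]<zhi))
    p=W[m]; print(tag,len(p),'circle',[np.round(a,4) for a in cv2.minEnclosingCircle(p[:,:2].astype(np.float32))],'median z %.4f'%np.median(p[:,2]),'mean',p[:,:2].mean(0).round(4))
E
python3 -c "
from h import *
plan(.426,.164,.036)
top_of('w4','b',.426,.164)"
```

```text
t8.2 pos [0.4214 0.1574 0.1217] heading 87.5 w 0.0852 q1 0.22 q6 -1.30
 turn rz 0.0 tilt fix [-0.1 -0.4  0. ]  offset after turn [-0.49  0.69  8.57]  before [-0.49  0.69  8.57]
w4 5326 circle [array([0.4274, 0.1648]), np.float64(0.0239)] median z 0.0622 mean [0.4256 0.1646]
```

drive_tool --offset '[[-0.55, 0.7, 0], [0, 0, 0], [0, 0, 2.5], [0, 0, 2.5], [0, 0, 2], [0, 0, 1], [0, 0, 0]]' --rotation '[[0, 0, 0], [0, -0.4, 0], [0, 0, 0], [0, 0, 0], [0, 0, 0], [0, 0, 0], [0, 0, 0]]' --fingers '[1, 1, 1, 1, 1, 1, 1]'

```text
t: 8.9
ee_pos: [0.4311, 0.1713, 0.0383]
tool_rot: [[-0.999, 0.035, 0.006], [0.035, 0.999, -0.0], [-0.006, 0.0, -1.0]]
wrist_force: [0.1, 0.5, 0.6]
gripper_width: 0.0851
```

```bash
python3 -c "
from h import *
plan(.4274,.1648,.036)"
```

```text
t8.9 pos [0.4311 0.1713 0.0383] heading 88.0 w 0.0851 q1 0.25 q6 -1.28
 turn rz 0.0 tilt fix [ 0.   0.3 -0. ]  offset after turn [ 0.35 -0.66  0.23]  before [ 0.35 -0.66  0.23]
```

drive_tool --offset '[[0.35, -0.6, 0.2], [0, 0, 0], [0, 0, 0], [0, 0, 0], [0, 0, 0], [0, 0, 0], [0, 0, 0], [0, 0, 0], [0, 0, -1], [0, 0, -3], [0, 0, -4], [0, 0, -2]]' --rotation '[[0, 0.3, 0], [0, 0, 0], [0, 0, 0], [0, 0, 0], [0, 0, 0], [0, 0, 0], [0, 0, 0], [0, 0, 0], [0, 0, 0], [0, 0, 0], [0, 0, 0], [0, 0, 0]]' --fingers '[1, 1, -1, -1, -1, -1, -1, -1, -1, -1, -1, -1]'

```text
t: 10.1
ee_pos: [0.4264, 0.1652, 0.1417]
tool_rot: [[-0.999, 0.035, -0.002], [0.035, 0.999, -0.0], [0.002, -0.0, -1.0]]
wrist_force: [0.8, -0.5, -2.1]
gripper_width: 0.0466
```

```bash
python3 -c "
from h import *
plan(.602,-.203,.13)"
```

```text
t10.1 pos [0.4264 0.1652 0.1417] heading 88.0 w 0.0466 q1 0.24 q6 -1.30
 turn rz 0.0 tilt fix [-0.  -0.1  0. ]  offset after turn [-18.82 -36.19   1.16]  before [-18.82 -36.19   1.16]
```

drive_tool --offset '[[-1, -2, 0], [-1.8, -3.5, 0], [-1.8, -3.5, 0], [-1.8, -3.5, 0], [-1.8, -3.5, 0], [-1.8, -3.5, 0], [-1.8, -3.5, 0], [-1.8, -3.5, 0], [-1.8, -3.5, 0], [-1.8, -3.5, 0], [-1, -2, 0], [0, 0, 0]]' --rotation '[[0, 0, 0], [0, 0, 0], [0, 0, 0], [0, 0, 0], [0, 0, 0], [0, 0, 0], [0, 0, 0], [0, 0, 0], [0, 0, 0], [0, 0, 0], [0, 0, 0], [0, 0, 0]]' --fingers '[-1, -1, -1, -1, -1, -1, -1, -1, -1, -1, -1, -1]'

```text
t: 11.3
ee_pos: [0.6021, -0.2104, 0.1549]
tool_rot: [[-0.999, 0.032, 0.008], [0.032, 1.0, -0.0], [-0.008, 0.0, -1.0]]
wrist_force: [0.3, 1.0, -2.2]
gripper_width: 0.0468
```

```bash
python3 -c "
from h import *
plan(.602,-.203,.04)
top_of('w5','b',.602,-.203,.05,.009,.02)"
```

```text
t11.3 pos [ 0.6021 -0.2104  0.1549] heading 88.2 w 0.0468 q1 -0.43 q6 -1.97
 turn rz 0.0 tilt fix [0.  0.5 0. ]  offset after turn [ 0.12  0.74 11.49]  before [ 0.12  0.74 11.49]
w5 1124 circle [array([ 0.603 , -0.2044]), np.float64(0.0416)] median z 0.0121 mean [ 0.5874 -0.2   ]
```

View pics/w5.png

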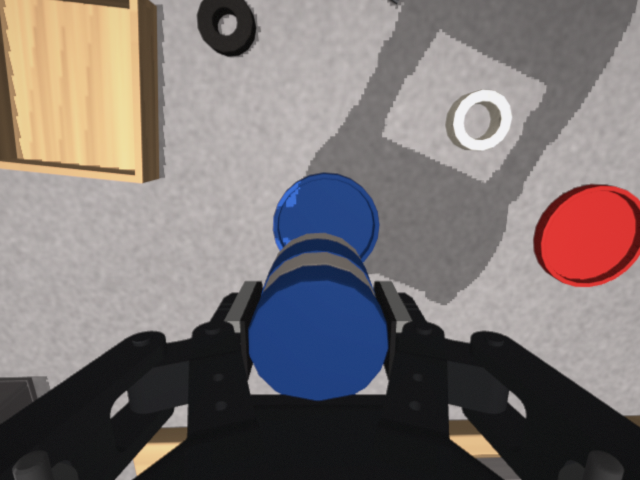

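The blue pot is held upright above its dish at (326,222). I'll lower it.

drive_tool --offset '[[0, 0.6, 0], [0, 0, 2], [0, 0, 3], [0, 0, 2.5], [0, 0, 1.5], [0, 0, 0.8], [0, 0, 0]]' --rotation '[[0, 0.5, 0], [0, 0, 0], [0, 0, 0], [0, 0, 0], [0, 0, 0], [0, 0, 0], [0, 0, 0]]' --fingers '[-1, -1, -1, -1, -1, -1, -1]'

```text
t: 12.05
ee_pos: [0.5988, -0.1927, 0.0571]
tool_rot: [[-1.0, 0.025, -0.005], [0.025, 1.0, 0.003], [0.006, 0.002, -1.0]]
wrist_force: [-0.3, -0.8, -2.2]
gripper_width: 0.0469
```

```bash
python3 -c "
from h import *
plan(.603,-.204,.041)"
```

```text
t12.1 pos [ 0.5988 -0.1927  0.0571] heading 88.6 w 0.0469 q1 -0.41 q6 -1.95
 turn rz 0.0 tilt fix [ 0.1 -0.3 -0. ]  offset after turn [-0.45 -1.12  1.6 ]  before [-0.45 -1.12  1.6 ]
```

drive_tool --offset '[[-0.35, -0.9, 0], [0, 0, 0], [0, 0, 0.4], [0, 0, 0.4], [0, 0, 0.3], [0, 0, 0], [0, 0, 0]]' --rotation '[[0, -0.2, 0], [0, 0, 0], [0, 0, 0], [0, 0, 0], [0, 0, 0], [0, 0, 0], [0, 0, 0]]' --fingers '[-1, -1, -1, -1, -1, -1, -1]'

```text
t: 12.75
ee_pos: [0.6037, -0.2024, 0.0485]
tool_rot: [[-1.0, 0.025, 0.002], [0.025, 1.0, 0.001], [-0.002, 0.001, -1.0]]
wrist_force: [-0.7, 1.0, -1.6]
gripper_width: 0.0465
```

```bash
python3 -c "
from h import *
plan(.603,-.204,.041);print(arm.state()['wrist_force'])"
```

```text
t12.8 pos [ 0.6037 -0.2024  0.0485] heading 88.6 w 0.0465 q1 -0.42 q6 -1.97
 turn rz 0.0 tilt fix [0.1 0.1 0. ]  offset after turn [ 0.07 -0.16  0.75]  before [ 0.07 -0.16  0.75]
[-0.68592636  0.99809919 -1.64578296]
```

drive_tool --offset '[[0, -0.1, 0.35], [0, 0, 0.3], [0, 0, 0.15], [0, 0, 0], [0, 0, 0], [0, 0, 0], [0, 0, 0], [0, 0, 0], [0, 0, -2], [0, 0, -4], [0, 0, -4], [0, 0, 0]]' --rotation '[[0, 0, 0], [0, 0, 0], [0, 0, 0], [0, 0, 0], [0, 0, 0], [0, 0, 0], [0, 0, 0], [0, 0, 0], [0, 0, 0], [0, 0, 0], [0, 0, 0], [0, 0, 0]]' --fingers '[-1, -1, -1, -1, 1, 1, 1, 1, 1, 1, 1, 1]'

```text
t: 13.95
ee_pos: [0.6031, -0.2034, 0.1441]
tool_rot: [[-1.0, 0.025, 0.0], [0.025, 1.0, 0.001], [-0.0, 0.001, -1.0]]
wrist_force: [0.5, 0.2, 0.4]
gripper_width: 0.0854
```

```bash
python3 -c "
from h import *
plan(.416,-.148,.15)
top_of('w6','b',.603,-.204)
f=grab('top','t6');W=cloud(f);H,S,V=hs(f)
# clamp: points above table near
m=np.nan_to_num((np.hypot(W[...,0]-.415,W[...,1]+.147)<.06)&(W[...,2]>.010)&(W[...,2]<.055))
p=W[m]; b=p[p[:,2]<.032];k=p[p[:,2]>.038]
print(len(b),len(k),cv2.minAreaRect(p[:,:2].astype(np.float32)),k.mean(0))
"
```

```text
t13.9 pos [ 0.6031 -0.2034  0.1441] heading 88.6 w 0.0854 q1 -0.42 q6 -1.97
 turn rz 0.0 tilt fix [ 0.1  0.  -0. ]  offset after turn [18.84  5.08 -0.59]  before [18.84  5.08 -0.59]
w6 4604 circle [array([ 0.6034, -0.2041]), np.float64(0.024)] median z 0.0662 mean [ 0.6013 -0.204 ]
0 0 ((0.0, 0.0), (0.0, 0.0), 0.0) [nan nan nan]<string>:9: RuntimeWarning: Mean of empty slice.
  ret = um.true_divide(
```

The blue pot stands within 1 mm of the dish centre, with its lid at 66 mm. The arm hides the clamp in the top view, so I'll measure it from the earlier frames.

```bash
python3 -c "
from h import *
for t in ('w1','top0'):
    f=load(t);W=cloud(f)
    m=np.nan_to_num((np.hypot(W[...,0]-.415,W[...,1]+.147)<.05)&(W[...,2]>.010)&(W[...,2]<.055))
    p=W[m]; b=p[(p[:,2]<.032)&(p[:,2]>.02)];k=p[p[:,2]>.038]
    print(t,len(b),len(k),cv2.minAreaRect(b[:,:2].astype(np.float32)),cv2.minEnclosingCircle(k[:,:2].astype(np.float32)))
plan(.414,-.148,.14)
"
```

```text
w1 2341 1194 ((0.41733819246292114, -0.1501128077507019), (0.030213072896003723, 0.05607675760984421), 58.530391693115234) ((0.4224010705947876, -0.15310320258140564), 0.012365021742880344)
top0 208 87 ((0.4182918667793274, -0.15010961890220642), (0.030155116692185402, 0.055822089314460754), 58.14897918701172) ((0.4231868088245392, -0.1531134694814682), 0.012471519410610199)
t14.1 pos [ 0.6012 -0.2026  0.14  ] heading 88.6 w 0.0856 q1 -0.42 q6 -1.97
 turn rz 0.0 tilt fix [ 0.2 -0.3 -0. ]  offset after turn [18.85  4.99  0.11]  before [18.85  4.99  0.11]
```

drive_tool --offset '[[4.5, 1.2, 0], [4.5, 1.2, 0], [4.5, 1.2, 0], [3.5, 0.9, 0], [0, 0, 0], [0, 0, 0], [0, 0, 0], [0, 0, 0], [0, 0, 0]]' --rotation '[[0, 0, 0], [0, 0, 0], [0, 0, 0], [0, 0, 0], [0, 0, 7.5], [0, 0, 7.5], [0, 0, 7.5], [0, 0, 7.5], [0, 0, 0]]' --fingers '[1, 1, 1, 1, 0.5, 0.5, 0.5, 0.5, 0.5]'

```text
t: 14.95
ee_pos: [0.4185, -0.1476, 0.1303]
tool_rot: [[-0.843, 0.537, -0.022], [0.537, 0.843, 0.012], [0.025, -0.001, -1.0]]
wrist_force: [-0.0, 0.3, -1.3]
gripper_width: 0.064
```

```bash
python3 -c "
from h import *
plan(.4175,-.150,.019,58.5)
"
```

```text
t14.9 pos [ 0.4185 -0.1476  0.1303] heading 57.5 w 0.0640 q1 -0.47 q6 -1.48
 turn rz -1.0 tilt fix [-0.1 -1.4  0. ]  offset after turn [-0.32 -0.25 11.13]  before [-0.33 -0.24 11.13]
```

drive_tool --offset '[[-0.3, -0.2, 0], [0, 0, 0], [0, 0, 2.5], [0, 0, 2.5], [0, 0, 2], [0, 0, 0], [0, 0, 0]]' --rotation '[[0, -1.4, -1], [0, 0, 0], [0, 0, 0], [0, 0, 0], [0, 0, 0], [0, 0, 0], [0, 0, 0]]' --fingers '[0.5, 0.5, 0.5, 0.5, 0.5, 0.5, 0.5]'

```text
t: 15.65
ee_pos: [0.4185, -0.15, 0.0556]
tool_rot: [[-0.863, 0.505, -0.007], [0.505, 0.863, 0.003], [0.007, -0.001, -1.0]]
wrist_force: [-0.2, -0.1, 0.0]
gripper_width: 0.0644
```

```bash
python3 -c "
from h import *
plan(.4175,-.150,.019,58.5)
"
```

```text
t15.7 pos [ 0.4185 -0.15    0.0556] heading 59.7 w 0.0644 q1 -0.48 q6 -1.52
 turn rz 1.2 tilt fix [-0.1 -0.4 -0. ]  offset after turn [ 0.06 -0.05  3.66]  before [ 0.06 -0.05  3.66]
```

drive_tool --offset '[[0, 0, 1.5], [0, 0, 1.3], [0, 0, 0.7], [0, 0, 0], [0, 0, 0], [0, 0, 0], [0, 0, 0], [0, 0, 0], [0, 0, 0], [0, 0, -1.5], [0, 0, -3], [0, 0, 0]]' --rotation '[[0, -0.4, 1], [0, 0, 0], [0, 0, 0], [0, 0, 0], [0, 0, 0], [0, 0, 0], [0, 0, 0], [0, 0, 0], [0, 0, 0], [0, 0, 0], [0, 0, 0], [0, 0, 0]]' --fingers '[0.5, 0.5, 0.5, 0.5, -1, -1, -1, -1, -1, -1, -1, -1]'

```text
t: 16.85
ee_pos: [0.4204, -0.1507, 0.0712]
tool_rot: [[-0.857, 0.516, 0.003], [0.516, 0.857, -0.003], [-0.005, -0.001, -1.0]]
wrist_force: [-0.7, -0.2, -2.1]
gripper_width: 0.0284
```

```bash
python3 -c "
from h import *
plan(.495,-.376,.14)
grab('side','s7')
"
```

```text
t16.9 pos [ 0.4204 -0.1507  0.0712] heading 58.9 w 0.0284 q1 -0.48 q6 -1.50
 turn rz 0.0 tilt fix [-0.   0.3  0. ]  offset after turn [-18.05 -15.45  -6.79]  before [-18.05 -15.45  -6.79]
```

drive_tool --offset '[[0, 0, -3], [-3.2, -2.7, -0.4], [-3.2, -2.7, 0], [-3.2, -2.7, 0], [-3.2, -2.7, 0], [-3.2, -2.7, 0], [-1.2, -1, 0], [0, 0, 0], [0, 0, 0]]' --rotation '[[0, 0, 0], [0, 0, 0], [0, 0, 0], [0, 0, 0], [0, 0, 0], [0, 0, 0], [0, 0, 0], [0, 0, 0], [0, 0, 0]]' --fingers '[-1, -1, -1, -1, -1, -1, -1, -1, -1]'

```text
t: 17.8
ee_pos: [0.4912, -0.3695, 0.0963]
tool_rot: [[-0.857, 0.515, -0.005], [0.515, 0.857, 0.003], [0.006, -0.0, -1.0]]
wrist_force: [0.3, -0.2, -2.0]
gripper_width: 0.0283
```

```bash
python3 -c "
from h import *
plan(.495,-.376,.0255)
grab('wrist','w8')
"
```

```text
t17.8 pos [ 0.4912 -0.3695  0.0963] heading 59.0 w 0.0283 q1 -0.74 q6 -1.77
 turn rz 0.0 tilt fix [-0.  -0.3  0. ]  offset after turn [-0.7  -0.36  7.08]  before [-0.7  -0.36  7.08]
```

View pics/w8.png

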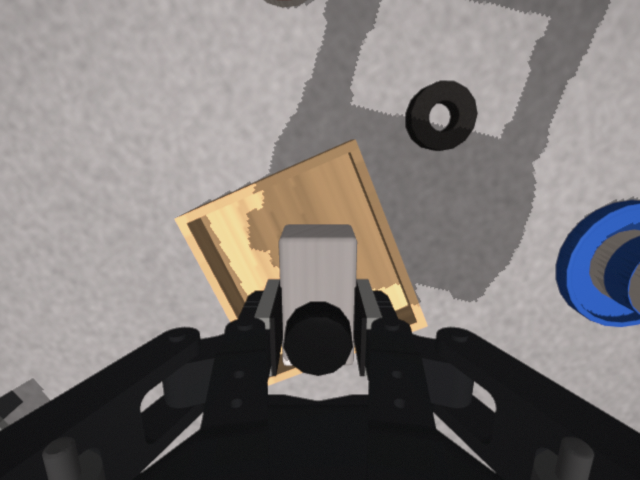

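The clamp (318,290) is held level with its knob up over the box. I'll lower it.

drive_tool --offset '[[-0.5, -0.3, 0], [0, 0, 0], [0, 0, 1.8], [0, 0, 1.8], [0, 0, 1.2], [0, 0, 0.5], [0, 0, 0], [0, 0, 0]]' --rotation '[[0, -0.3, 0], [0, 0, 0], [0, 0, 0], [0, 0, 0], [0, 0, 0], [0, 0, 0], [0, 0, 0], [0, 0, 0]]' --fingers '[-1, -1, -1, -1, -1, -1, -1, -1]'

```text
t: 18.65
ee_pos: [0.4939, -0.3703, 0.0425]
tool_rot: [[-0.859, 0.511, -0.001], [0.511, 0.859, 0.001], [0.001, 0.0, -1.0]]
wrist_force: [0.3, -0.0, -0.7]
gripper_width: 0.0283
```

```bash
python3 -c "
from h import *
plan(.495,-.376,.025);print(arm.state()['wrist_force'])
"
```

```text
t18.6 pos [ 0.4939 -0.3703  0.0425] heading 59.2 w 0.0283 q1 -0.74 q6 -1.77
 turn rz 0.0 tilt fix [ 0.  -0.1  0. ]  offset after turn [-0.39 -0.43  1.75]  before [-0.39 -0.43  1.75]
[ 0.34321562 -0.00742751 -0.69807795]
```

drive_tool --offset '[[-0.3, -0.3, 0.7], [0, 0, 0.6], [0, 0, 0.3], [0, 0, 0.1], [0, 0, 0]]' --rotation '[[0, 0, 0], [0, 0, 0], [0, 0, 0], [0, 0, 0], [0, 0, 0]]' --fingers '[-1, -1, -1, -1, -1]'

```text
t: 19.15
ee_pos: [0.4958, -0.3754, 0.0297]
tool_rot: [[-0.859, 0.511, 0.002], [0.511, 0.859, -0.002], [-0.003, -0.001, -1.0]]
wrist_force: [-0.1, -0.8, -2.4]
gripper_width: 0.0285
```

```bash
python3 -c "
from h import *
plan(.495,-.376,.025);print(arm.state()['wrist_force'])
"
```

```text
t19.1 pos [ 0.4958 -0.3754  0.0297] heading 59.2 w 0.0285 q1 -0.74 q6 -1.78
 turn rz 0.0 tilt fix [-0.   0.2 -0. ]  offset after turn [ 0.04 -0.1   0.47]  before [ 0.04 -0.1   0.47]
[-0.13543311 -0.75009645 -2.40493029]
```

drive_tool --offset '[[0, 0, 0.3], [0, 0, 0.15], [0, 0, 0], [0, 0, 0], [0, 0, 0], [0, 0, 0], [0, 0, 0], [0, 0, 0], [0, 0, -2], [0, 0, -4], [0, 0, -4], [0, 0, 0]]' --rotation '[[0, 0, 0], [0, 0, 0], [0, 0, 0], [0, 0, 0], [0, 0, 0], [0, 0, 0], [0, 0, 0], [0, 0, 0], [0, 0, 0], [0, 0, 0], [0, 0, 0], [0, 0, 0]]' --fingers '[-1, -1, -1, -1, 0.2, 0.2, 0.2, 0.2, 0.2, 0.2, 0.2, 0.2]'

```text
t: 20.35
ee_pos: [0.4952, -0.3751, 0.1303]
tool_rot: [[-0.859, 0.512, 0.001], [0.512, 0.859, -0.001], [-0.002, -0.0, -1.0]]
wrist_force: [0.1, -0.7, 0.1]
gripper_width: 0.0513
```

```bash
python3 -c "
from h import *
plan(.346,-.300,.14)
f=grab('wrist','w9');W=cloud(f)
m=np.nan_to_num((np.hypot(W[...,0]-.495,W[...,1]+.376)<.045)&(W[...,2]>.02)&(W[...,2]<.06))
p=W[m]; b=p[(p[:,2]<.035)];k=p[p[:,2]>.04]
print(len(b),len(k),cv2.minAreaRect(b[:,:2].astype(np.float32)),np.median(b[:,2]),cv2.minEnclosingCircle(k[:,:2].astype(np.float32)),np.median(k[:,2]))
"
```

```text
t20.4 pos [ 0.4952 -0.3751  0.1303] heading 59.2 w 0.0513 q1 -0.74 q6 -1.78
 turn rz 0.0 tilt fix [-0.   0.1  0. ]  offset after turn [16.66 -1.18 -0.99]  before [16.66 -1.18 -0.99]
2370 1228 ((0.49267128109931946, -0.374322772026062), (0.030016949400305748, 0.05557215213775635), 59.1652946472168) 0.0291216908819147 ((0.498025119304657, -0.3774539530277252), 0.012471657246351242) 0.048992393423235865
```

View pics/w9.png

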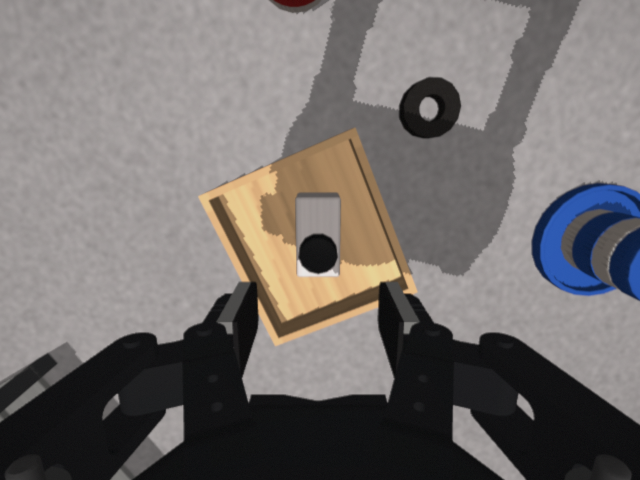

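The clamp sits flat in the box, with its block top at 29 mm and knob top at 49 mm. Next is the red pot.

drive_tool --offset '[[4, -0.3, 0], [4, -0.3, 0], [4, -0.3, 0], [3, -0.2, 0], [0, 0, 0], [0, 0, 0], [0, 0, 0]]' --rotation '[[0, 0, 0], [0, 0, 0], [0, 0, 0], [0, 0, 0], [0, 0, 0], [0, 0, 0], [0, 0, 0]]' --fingers '[1, 1, 1, 1, 1, 1, 1]'

```text
t: 21.1
ee_pos: [0.3537, -0.3024, 0.1228]
tool_rot: [[-0.859, 0.511, -0.005], [0.511, 0.859, 0.005], [0.007, 0.002, -1.0]]
wrist_force: [-0.4, -0.5, 0.6]
gripper_width: 0.0855
```

```bash
python3 -c "
from h import *
plan(.345,-.300,.036)
top_of('w10','r',.345,-.300)
"
```

```text
t21.1 pos [ 0.3537 -0.3024  0.1228] heading 59.2 w 0.0855 q1 -0.84 q6 -1.87
 turn rz 0.0 tilt fix [ 0.1 -0.4 -0. ]  offset after turn [ 0.82 -0.26  8.69]  before [ 0.82 -0.26  8.69]
w10 5529 circle [array([ 0.3436, -0.3021]), np.float64(0.024)] median z 0.0623 mean [ 0.3425 -0.3014]
```

drive_tool --offset '[[0.8, -0.45, 0], [0, 0, 0], [0, 0, 2.5], [0, 0, 2.5], [0, 0, 1.5], [0, 0, 0.8], [0, 0, 0]]' --rotation '[[0, -0.4, 0], [0, 0, 0], [0, 0, 0], [0, 0, 0], [0, 0, 0], [0, 0, 0], [0, 0, 0]]' --fingers '[1, 1, 1, 1, 1, 1, 1]'

```text
t: 21.85
ee_pos: [0.3469, -0.3051, 0.0476]
tool_rot: [[-0.86, 0.511, 0.006], [0.511, 0.86, -0.003], [-0.006, 0.001, -1.0]]
wrist_force: [0.3, -0.5, 0.3]
gripper_width: 0.0854
```

```bash
python3 -c "
from h import *
plan(.3436,-.3021,.036)
"
```

```text
t21.9 pos [ 0.3469 -0.3051  0.0476] heading 59.3 w 0.0854 q1 -0.85 q6 -1.89
 turn rz 0.0 tilt fix [ 0.   0.3 -0. ]  offset after turn [0.44 0.09 1.16]  before [0.44 0.09 1.16]
```

drive_tool --offset '[[0.4, 0.1, 0.6], [0, 0, 0.4], [0, 0, 0.1], [0, 0, 0], [0, 0, 0], [0, 0, 0], [0, 0, 0], [0, 0, 0], [0, 0, -1], [0, 0, -3], [0, 0, -4], [0, 0, -1]]' --rotation '[[0, 0.3, 0], [0, 0, 0], [0, 0, 0], [0, 0, 0], [0, 0, 0], [0, 0, 0], [0, 0, 0], [0, 0, 0], [0, 0, 0], [0, 0, 0], [0, 0, 0], [0, 0, 0]]' --fingers '[1, 1, 1, -1, -1, -1, -1, -1, -1, -1, -1, -1]'

```text
t: 23.05
ee_pos: [0.3436, -0.3019, 0.1314]
tool_rot: [[-0.86, 0.511, 0.0], [0.511, 0.86, 0.001], [-0.0, 0.001, -1.0]]
wrist_force: [-0.0, -0.3, -2.9]
gripper_width: 0.0472
```

```bash
python3 -c "
from h import *
plan(.6165,.008,.14,88)
"
```

```text
t23.1 pos [ 0.3436 -0.3019  0.1314] heading 59.3 w 0.0472 q1 -0.85 q6 -1.89
 turn rz -28.7 tilt fix [ 0.  0. -0.]  offset after turn [-26.19  31.92  -0.83]  before [-7.63 40.58 -0.83]
```

drive_tool --offset '[[-0.3, 2, -0.8], [-0.7, 3.8, 0], [-0.7, 3.8, 0], [-0.7, 3.8, 0], [-0.7, 3.8, 0], [-0.7, 3.8, 0], [-0.7, 3.8, 0], [-0.7, 3.8, 0], [-0.7, 3.8, 0], [-0.7, 3.8, 0], [-0.6, 3, 0], [0, 0, 0]]' --rotation '[[0, 0, 0], [0, 0, 0], [0, 0, 0], [0, 0, 0], [0, 0, 0], [0, 0, 0], [0, 0, 0], [0, 0, 0], [0, 0, 0], [0, 0, 0], [0, 0, 0], [0, 0, 0]]' --fingers '[-1, -1, -1, -1, -1, -1, -1, -1, -1, -1, -1, -1]'

```text
t: 24.25
ee_pos: [0.6162, 0.0102, 0.1522]
tool_rot: [[-0.858, 0.514, 0.009], [0.514, 0.858, -0.005], [-0.01, 0.001, -1.0]]
wrist_force: [-0.0, -1.8, -0.4]
gripper_width: 0.047
```

```bash
python3 -c "
from h import *
plan(.6165,.008,.041)
top_of('w11','r',.6165,.008,.05,.009,.02)"
```

```text
t24.2 pos [0.6162 0.0102 0.1522] heading 59.1 w 0.0470 q1 -0.08 q6 -1.11
 turn rz 0.0 tilt fix [0.  0.6 0. ]  offset after turn [-0.02 -0.18 11.12]  before [-0.02 -0.18 11.12]
w11 1159 circle [array([0.6184, 0.0068]), np.float64(0.0419)] median z 0.0121 mean [0.6036 0.0147]
```

drive_tool --offset '[[-0.2, -0.1, 0], [0, 0, 2], [0, 0, 3], [0, 0, 2.5], [0, 0, 1], [0, 0, 0], [0, 0, 0]]' --rotation '[[0, 0.6, 0], [0, 0, 0], [0, 0, 0], [0, 0, 0], [0, 0, 0], [0, 0, 0], [0, 0, 0]]' --fingers '[-1, -1, -1, -1, -1, -1, -1]'

```text
t: 25.0
ee_pos: [0.6139, 0.0016, 0.0686]
tool_rot: [[-0.855, 0.518, -0.003], [0.518, 0.855, 0.001], [0.003, -0.001, -1.0]]
wrist_force: [-0.7, 0.2, -0.8]
gripper_width: 0.0466
```

```bash
python3 -c "
from h import *
plan(.618,.0075,.0405)"
```

```text
t25.0 pos [0.6139 0.0016 0.0686] heading 58.8 w 0.0466 q1 -0.09 q6 -1.12
 turn rz 0.0 tilt fix [-0.  -0.2  0. ]  offset after turn [-0.06  0.72  2.81]  before [-0.06  0.72  2.81]
```

drive_tool --offset '[[0, 0.6, 0.5], [0, 0, 0.8], [0, 0, 0.6], [0, 0, 0.2], [0, 0, 0]]' --rotation '[[0, -0.2, 0], [0, 0, 0], [0, 0, 0], [0, 0, 0], [0, 0, 0]]' --fingers '[-1, -1, -1, -1, -1]'

```text
t: 25.5
ee_pos: [0.6188, 0.007, 0.0488]
tool_rot: [[-0.855, 0.518, 0.005], [0.518, 0.855, -0.001], [-0.005, 0.001, -1.0]]
wrist_force: [-0.3, 0.3, -1.3]
gripper_width: 0.047
```

```bash
python3 -c "
from h import *
plan(.618,.0075,.0405)"
```

```text
t25.5 pos [0.6188 0.007  0.0488] heading 58.8 w 0.0470 q1 -0.08 q6 -1.11
 turn rz 0.0 tilt fix [0.1 0.3 0. ]  offset after turn [0.1  0.   0.83]  before [0.1  0.   0.83]
```

drive_tool --offset '[[0, 0, 0.4], [0, 0, 0.3], [0, 0, 0.15], [0, 0, 0], [0, 0, 0], [0, 0, 0], [0, 0, 0], [0, 0, 0], [0, 0, -2], [0, 0, -4], [0, 0, -4], [0, 0, 0]]' --rotation '[[0, 0.2, 0], [0, 0, 0], [0, 0, 0], [0, 0, 0], [0, 0, 0], [0, 0, 0], [0, 0, 0], [0, 0, 0], [0, 0, 0], [0, 0, 0], [0, 0, 0], [0, 0, 0]]' --fingers '[-1, -1, -1, -1, 1, 1, 1, 1, 1, 1, 1, 1]'

```text
t: 26.7
ee_pos: [0.6185, 0.0069, 0.1438]
tool_rot: [[-0.855, 0.518, -0.0], [0.518, 0.855, 0.001], [0.0, 0.001, -1.0]]
wrist_force: [-0.0, -0.6, -0.1]
gripper_width: 0.0857
```

```bash
python3 -c "
from h import *
plan(.335,.273,.14)
top_of('w12','r',.618,.0075)"
```

```text
t26.7 pos [0.6185 0.0069 0.1438] heading 58.8 w 0.0857 q1 -0.09 q6 -1.11
 turn rz 0.0 tilt fix [ 0. -0.  0.]  offset after turn [38.04  8.08  0.4 ]  before [38.04  8.08  0.4 ]
w12 4684 circle [array([0.6179, 0.0073]), np.float64(0.024)] median z 0.0662 mean [0.6165 0.0084]
```

drive_tool --offset '[[3.8, 0.8, 0], [3.8, 0.8, 0], [3.8, 0.8, 0], [3.8, 0.8, 0], [3.8, 0.8, 0], [3.8, 0.8, 0], [3.8, 0.8, 0], [3.8, 0.8, 0], [3.8, 0.8, 0], [2, 0.4, 0], [0, 0, 0], [0, 0, 0]]' --rotation '[[0, 0, 0], [0, 0, 0], [0, 0, 0], [0, 0, 0], [0, 0, 0], [0, 0, 0], [0, 0, 0], [0, 0, 0], [0, 0, 0], [0, 0, 0], [0, 0, 0], [0, 0, 0]]' --fingers '[1, 1, 1, 1, 1, 1, 1, 1, 1, 1, 1, 1]'

```text
t: 27.95
ee_pos: [0.332, 0.2651, 0.1324]
tool_rot: [[-0.854, 0.52, -0.015], [0.52, 0.854, -0.004], [0.01, -0.011, -1.0]]
wrist_force: [0.1, -0.5, 0.4]
gripper_width: 0.0857
```

```bash
python3 -c "
from h import *
plan(.335,.273,.036)
top_of('w13','y',.335,.273)"
```

```text
t27.9 pos [0.332  0.2651 0.1324] heading 58.7 w 0.0857 q1 0.53 q6 -0.50
 turn rz 0.0 tilt fix [-0.6 -0.6 -0. ]  offset after turn [0.06 0.94 9.63]  before [0.06 0.94 9.63]
w13 5000 circle [array([0.3329, 0.2754]), np.float64(0.0239)] median z 0.0622 mean [0.3317 0.2759]
```

View pics/w13.png

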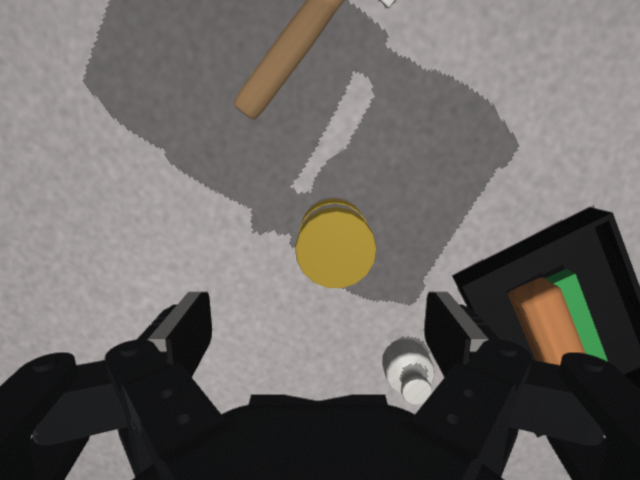

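The wrist view shows the yellow pot at (335,247) with its surroundings clear of the jaws.

drive_tool --offset '[[0.4, 0.8, 0], [0, 0, 0], [0, 0, 2.5], [0, 0, 2.5], [0, 0, 1.5], [0, 0, 0], [0, 0, 0]]' --rotation '[[-0.6, -0.6, 0], [0, 0, 0], [0, 0, 0], [0, 0, 0], [0, 0, 0], [0, 0, 0], [0, 0, 0]]' --fingers '[1, 1, 1, 1, 1, 1, 1]'

```text
t: 28.7
ee_pos: [0.3377, 0.2734, 0.0654]
tool_rot: [[-0.851, 0.525, 0.004], [0.525, 0.851, 0.001], [-0.003, 0.003, -1.0]]
wrist_force: [0.3, 0.3, -0.0]
gripper_width: 0.0852
```

```bash
python3 -c "
from h import *
plan(.3329,.2754,.036)"
```

```text
t28.7 pos [0.3377 0.2734 0.0654] heading 58.3 w 0.0852 q1 0.54 q6 -0.47
 turn rz 0.0 tilt fix [ 0.2  0.2 -0. ]  offset after turn [ 0.52 -0.09  2.94]  before [ 0.52 -0.09  2.94]
```

drive_tool --offset '[[0.45, -0.1, 0.8], [0, 0, 1], [0, 0, 0.8], [0, 0, 0.1], [0, 0, 0], [0, 0, 0]]' --rotation '[[0.2, 0.2, 0], [0, 0, 0], [0, 0, 0], [0, 0, 0], [0, 0, 0], [0, 0, 0]]' --fingers '[1, 1, 1, 1, 1, 1]'

```text
t: 29.3
ee_pos: [0.3342, 0.2755, 0.0378]
tool_rot: [[-0.851, 0.525, 0.002], [0.525, 0.851, 0.002], [-0.001, 0.002, -1.0]]
wrist_force: [0.1, 0.2, -1.0]
gripper_width: 0.0856
```

```bash
python3 -c "
from h import *
plan(.3329,.2754,.036)"
```

```text
t29.3 pos [0.3342 0.2755 0.0378] heading 58.3 w 0.0856 q1 0.55 q6 -0.47
 turn rz 0.0 tilt fix [ 0.1  0.  -0. ]  offset after turn [ 0.1  -0.08  0.18]  before [ 0.1  -0.08  0.18]
```

drive_tool --offset '[[0.1, 0, 0.15], [0, 0, 0], [0, 0, 0], [0, 0, 0], [0, 0, 0], [0, 0, 0], [0, 0, 0], [0, 0, -1], [0, 0, -3], [0, 0, -4], [0, 0, -1], [0, 0, 0]]' --rotation '[[0, 0, 0], [0, 0, 0], [0, 0, 0], [0, 0, 0], [0, 0, 0], [0, 0, 0], [0, 0, 0], [0, 0, 0], [0, 0, 0], [0, 0, 0], [0, 0, 0], [0, 0, 0]]' --fingers '[1, 1, -1, -1, -1, -1, -1, -1, -1, -1, -1, -1]'

```text
t: 30.5
ee_pos: [0.3327, 0.2757, 0.1321]
tool_rot: [[-0.851, 0.525, 0.001], [0.525, 0.851, 0.001], [-0.001, 0.002, -1.0]]
wrist_force: [-0.3, 0.6, -0.9]
gripper_width: 0.0468
```

```bash
python3 -c "
from h import *
plan(.597,.193,.14)"
```

```text
t30.5 pos [0.3327 0.2757 0.1321] heading 58.3 w 0.0468 q1 0.55 q6 -0.46
 turn rz 0.0 tilt fix [0.1 0.  0. ]  offset after turn [-26.83   6.85  -0.76]  before [-26.83   6.85  -0.76]
```

drive_tool --offset '[[-2, 0.5, -0.8], [-3.7, 0.95, 0], [-3.7, 0.95, 0], [-3.7, 0.95, 0], [-3.7, 0.95, 0], [-3.7, 0.95, 0], [-3.7, 0.95, 0], [-1.8, 0.5, 0], [0, 0, 0], [0, 0, 0]]' --rotation '[[0, 0, 0], [0, 0, 0], [0, 0, 0], [0, 0, 0], [0, 0, 0], [0, 0, 0], [0, 0, 0], [0, 0, 0], [0, 0, 0], [0, 0, 0]]' --fingers '[-1, -1, -1, -1, -1, -1, -1, -1, -1, -1]'

```text
t: 31.5
ee_pos: [0.5947, 0.1906, 0.1342]
tool_rot: [[-0.852, 0.524, -0.007], [0.524, 0.852, -0.001], [0.006, -0.005, -1.0]]
wrist_force: [-1.1, -0.3, -1.8]
gripper_width: 0.0466
```

```bash
python3 -c "
from h import *
plan(.597,.193,.0405)
top_of('w14','y',.597,.193,.05,.009,.02)"
```

```text
t31.5 pos [0.5947 0.1906 0.1342] heading 58.4 w 0.0466 q1 0.21 q6 -0.80
 turn rz 0.0 tilt fix [-0.3 -0.3 -0. ]  offset after turn [-0.12  0.37  9.37]  before [-0.12  0.37  9.37]
w14 1318 circle [array([0.597 , 0.1932]), np.float64(0.0419)] median z 0.0121 mean [0.5844 0.2037]
```

View pics/w14.png

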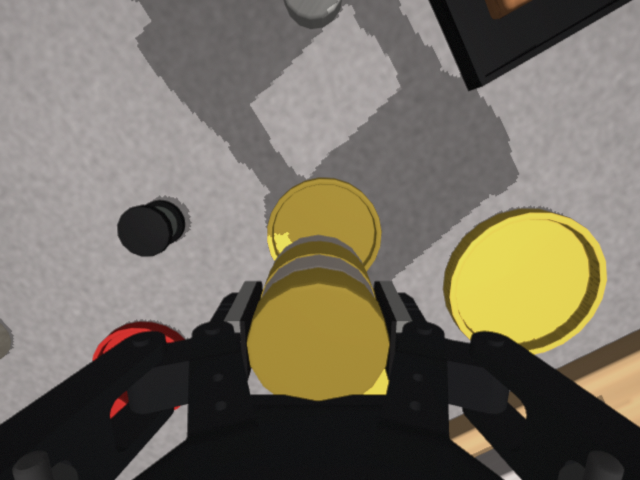

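The yellow pot is over the 84 mm dish at (325,230). The big dish is off to the right at (525,280). I'll lower it.

drive_tool --offset '[[-0.1, 0.3, 0], [0, 0, 0], [0, 0, 2], [0, 0, 2.5], [0, 0, 1.5], [0, 0, 0], [0, 0, 0]]' --rotation '[[-0.3, -0.3, 0], [0, 0, 0], [0, 0, 0], [0, 0, 0], [0, 0, 0], [0, 0, 0], [0, 0, 0]]' --fingers '[-1, -1, -1, -1, -1, -1, -1]'

```text
t: 32.25
ee_pos: [0.5931, 0.1957, 0.074]
tool_rot: [[-0.854, 0.52, 0.001], [0.52, 0.854, 0.001], [-0.0, 0.001, -1.0]]
wrist_force: [0.4, -0.9, -0.3]
gripper_width: 0.0472
```

```bash
python3 -c "
from h import *
plan(.597,.193,.0405)"
```

```text
t32.2 pos [0.5931 0.1957 0.074 ] heading 58.6 w 0.0472 q1 0.22 q6 -0.80
 turn rz 0.0 tilt fix [ 0.1  0.  -0. ]  offset after turn [-0.47 -0.04  3.35]  before [-0.47 -0.04  3.35]
```

drive_tool --offset '[[-0.4, 0, 0.8], [0, 0, 1], [0, 0, 0.8], [0, 0, 0.2], [0, 0, 0], [0, 0, 0]]' --rotation '[[0, 0, 0], [0, 0, 0], [0, 0, 0], [0, 0, 0], [0, 0, 0], [0, 0, 0]]' --fingers '[-1, -1, -1, -1, -1, -1]'

```text
t: 32.85
ee_pos: [0.5977, 0.1939, 0.0458]
tool_rot: [[-0.854, 0.52, 0.003], [0.52, 0.854, 0.001], [-0.002, 0.003, -1.0]]
wrist_force: [-0.8, 1.5, -1.2]
gripper_width: 0.047
```

```bash
python3 -c "
from h import *
plan(.597,.193,.0405)"
```

```text
t32.9 pos [0.5977 0.1939 0.0458] heading 58.7 w 0.0470 q1 0.22 q6 -0.81
 turn rz 0.0 tilt fix [ 0.2  0.1 -0. ]  offset after turn [ 0.01 -0.12  0.53]  before [ 0.01 -0.12  0.53]
```

drive_tool --offset '[[0, -0.1, 0.3], [0, 0, 0.2], [0, 0, 0], [0, 0, 0], [0, 0, 0], [0, 0, 0], [0, 0, 0], [0, 0, 0], [0, 0, -2], [0, 0, -4], [0, 0, -4], [0, 0, 0]]' --rotation '[[0, 0, 0], [0, 0, 0], [0, 0, 0], [0, 0, 0], [0, 0, 0], [0, 0, 0], [0, 0, 0], [0, 0, 0], [0, 0, 0], [0, 0, 0], [0, 0, 0], [0, 0, 0]]' --fingers '[-1, -1, -1, -1, 1, 1, 1, 1, 1, 1, 1, 1]'

```text
t: 34.05
ee_pos: [0.5967, 0.1929, 0.1437]
tool_rot: [[-0.854, 0.52, 0.002], [0.52, 0.854, 0.001], [-0.001, 0.002, -1.0]]
wrist_force: [1.0, -0.0, -0.6]
gripper_width: 0.0857
```

drive_tool --offset '[[0, 0, -4], [0, 0, -4], [0, 0, 0], [0, 0, 0], [0, 0, 0]]' --rotation '[[0, 0, 0], [0, 0, 0], [0, 0, 0], [0, 0, 0], [0, 0, 0]]' --fingers '[1, 1, 1, 1, 1]'

```text
t: 34.55
ee_pos: [0.5961, 0.1927, 0.2254]
tool_rot: [[-0.854, 0.52, 0.002], [0.52, 0.854, 0.001], [-0.001, 0.002, -1.0]]
wrist_force: [-0.2, 0.2, -1.5]
gripper_width: 0.0857
```

```bash
python3 -c "
from h import *
top_of('w15','y',.597,.193)
f=grab('side','s15'); print(arm.state()['t'])
W=cloud(f);H,S,V=hs(f)
for c,x,y in (('b',.603,-.204),('r',.618,.007)):
    m=(S>110)&{'b':(H>100)&(H<135),'r':(H<6)|(H>168)}[c]&np.nan_to_num((np.hypot(W[...,0]-x,W[...,1]-y)<.05)&(W[...,2]>.061))
    print(c,m.sum(),cv2.minEnclosingCircle(W[m][:,:2].astype(np.float32)),np.median(W[m][:,2]))
"
```

```text
w15 2558 circle [array([0.5976, 0.1926]), np.float64(0.0241)] median z 0.0662 mean [0.5964 0.1933]
34.65
b 336 ((0.6006736159324646, -0.2058347463607788), 0.025580525398254395) 0.0652332580643249
r 246 ((0.6169105768203735, 0.004121970850974321), 0.026143433526158333) 0.06519969696487422
```

View pics/s15.png

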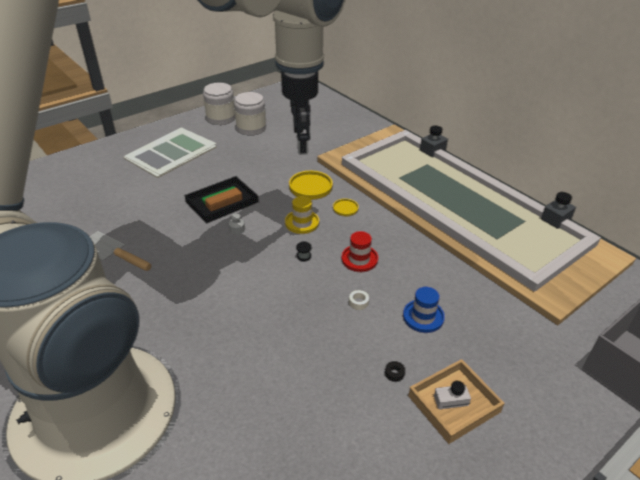

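The side view shows everything put away: squeegee in the tray (222,198), pots in their dishes (302,213), (360,250) and (426,306), and clamp in the box (455,393).

```bash
python3 -c "
from rig import arm
print(arm.sign_off())"
```

```text
the job is handed in; nothing more can be done
None
```

I put everything away and handed the job in at about 35 s of the 112 s allowed. The squeegee went into the wash tray first, then the blue pot, the clamp, the red pot and the yellow pot; the sign-off gives no verdict.

- **Pots:** each stands upright about 1 mm or less from the centre of its own dish, with its lid at 66 mm. That height matches the 4 mm floor plus the 62 mm pot.
- **Yellow dish:** I used the middle of the three yellow ones, which measured about 84 mm across.
- **Squeegee:** it lies flat in the tray with its top at 28 mm, about 5 mm from the tray centre.
- **Clamp:** it sits knob up in the parts box with the block top at 29 mm, about 3 mm from the box centre.
- **Final view:** the last side picture shows all five in place and the gripper clear and open. In it the blue and red pots measure 2–3 mm off the close-up wrist readings, within that camera's calibration and the 16 mm limit.

No check failed.

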